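# Find the rocking instrument rest

### The job

Three instrument rests stand on the dark checking plate and one of them has a short foot: press down on their corners one after another, with the rests standing on the plate, until you have pressed the bad corner right down and found the one that rocks. Then lift that one by its blue grip and stand it on its feet in the orange return tray, let go, and leave the two sound rests standing on the checking plate. Do not shove or knock over the vials, bottle or carton round about.

Things in the scene. Friction and masses are not known exactly. Their poses are not given: they have to be found in the camera images.
- rest_1: First of three look-alike instrument rests (loose, 0.2 to 0.33 kg): aluminium base 100 x 76 mm (own x, y), top face 18 mm up, on a rubber foot at each corner; blue grip in the middle, 44 mm along own x, 12 mm thick along own y, reaching from 18 to 55 mm up. Origin: centre under the feet, z up. One of the three, not told which, rocks on one short foot (see rest_1_foot0).
- rest_1_foot0: A rubber foot; origin on its screw head, own x +41, y +30, z 18 mm: press there. Foot 0 is opposite 2, 1 opposite 3. All rests stand level when untouched. One foot of one rest is 4 mm short: pressed there (about 1 N is enough) the corner goes down 4 mm to a stop, the opposite one rises 4 mm, and it falls back when let go. All other corners do not yield.
- rest_1_foot1: Rubber foot of rest_1, fixed to it, 11 mm across; origin: on its dark screw head in the base top, at the rest's own x -41, y +30, z 18 mm, straight above the foot: press that corner there.
- rest_1_foot2: Rubber foot of rest_1, fixed to it, 11 mm across; origin: on its dark screw head in the base top, at the rest's own x -41, y -30, z 18 mm, straight above the foot: press that corner there.
- rest_1_foot3: Rubber foot of rest_1, fixed to it, 11 mm across; origin: on its dark screw head in the base top, at the rest's own x +41, y -30, z 18 mm, straight above the foot: press that corner there.
- rest_2: Second of three look-alike instrument rests (loose, 0.2 to 0.33 kg): aluminium base 100 x 76 mm (own x, y), top face 18 mm up, on a rubber foot at each corner; blue grip in the middle, 44 mm along own x, 12 mm thick along own y, reaching from 18 to 55 mm up. Origin: centre under the feet, z up. One of the three, not told which, rocks on one short foot (see rest_2_foot0).
- rest_2_foot0: A rubber foot; origin on its screw head, own x +41, y +30, z 18 mm: press there. Foot 0 is opposite 2, 1 opposite 3. All rests stand level when untouched. One foot of one rest is 4 mm short: pressed there (about 1 N is enough) the corner goes down 4 mm to a stop, the opposite one rises 4 mm, and it falls back when let go. All other corners do not yield.
- rest_2_foot1: Rubber foot of rest_2, fixed to it, 11 mm across; origin: on its dark screw head in the base top, at the rest's own x -41, y +30, z 18 mm, straight above the foot: press that corner there.
- rest_2_foot2: Rubber foot of rest_2, fixed to it, 11 mm across; origin: on its dark screw head in the base top, at the rest's own x -41, y -30, z 18 mm, straight above the foot: press that corner there.
- rest_2_foot3: Rubber foot of rest_2, fixed to it, 11 mm across; origin: on its dark screw head in the base top, at the rest's own x +41, y -30, z 18 mm, straight above the foot: press that corner there.
- rest_3: Third of three look-alike instrument rests (loose, 0.2 to 0.33 kg): aluminium base 100 x 76 mm (own x, y), top face 18 mm up, on a rubber foot at each corner; blue grip in the middle, 44 mm along own x, 12 mm thick along own y, reaching from 18 to 55 mm up. Origin: centre under the feet, z up. One of the three, not told which, rocks on one short foot (see rest_3_foot0).
- rest_3_foot0: A rubber foot; origin on its screw head, own x +41, y +30, z 18 mm: press there. Foot 0 is opposite 2, 1 opposite 3. All rests stand level when untouched. One foot of one rest is 4 mm short: pressed there (about 1 N is enough) the corner goes down 4 mm to a stop, the opposite one rises 4 mm, and it falls back when let go. All other corners do not yield.
- rest_3_foot1: Rubber foot of rest_3, fixed to it, 11 mm across; origin: on its dark screw head in the base top, at the rest's own x -41, y +30, z 18 mm, straight above the foot: press that corner there.
- rest_3_foot2: Rubber foot of rest_3, fixed to it, 11 mm across; origin: on its dark screw head in the base top, at the rest's own x -41, y -30, z 18 mm, straight above the foot: press that corner there.
- rest_3_foot3: Rubber foot of rest_3, fixed to it, 11 mm across; origin: on its dark screw head in the base top, at the rest's own x +41, y -30, z 18 mm, straight above the foot: press that corner there.
- check_plate: Dark steel checking plate, fixed, 250 (own x) x 430 (own y) x 20 mm thick, flat top; origin: centre of its underside on the worktop (top 20 mm above). The three rests stand in a row along its y, two small vials at its back (+x) edge.
- return_tray: Shallow orange return tray, fixed, outside 160 (own x) x 140 (own y) x 24 mm high, walls 4 mm, inner floor 4 mm above its origin; origin: centre of its underside. It stands on the worktop left or right of the checking plate.
- vial_tan: Bystander: small vial with tan cap, 25 mm across, 46 mm tall, loose, standing on the checking plate; origin: centre of its underside.
- vial_red: Bystander: small vial with red cap, 25 mm across, 46 mm tall, loose, standing on the checking plate; origin: centre of its underside.
- big_bottle: Bystander: big clear infusion bottle 61 x 79 x 209 mm tall, loose, standing on the worktop on the side of the checking plate where the tray is not; origin: centre of its underside.
- green_vial: Bystander: vial of pale green 50 mm across, 112 mm tall, loose, back right on the worktop; origin: centre of its underside.
- purple_carton: Bystander: purple carton 45 x 52 x 86 mm tall, loose, back left on the worktop; origin: centre of its underside.
Mind the look-alikes: they are no part of the job. What is shaped like the rest_1 but red is not meant.

How it is judged:
By the outcome, as a careful person would: the job done as asked, in the order asked, and still so for the second after the job is handed in, with the robot touching nothing.
It also fails if it takes over 72 s, if anything falls off the work surface, if the arm or the gripper's body presses on something with over 40 N, if the wrist force passes 120 N, or if a joint passes its speed limit or range.

### The arm

A 6-joint arm with a two-finger parallel gripper is mounted at the origin on a cart in front of the work surface, level with it; the furniture and walls round the work are solid. World frame = base frame: x ahead of the robot, y to its left, z up, the work surface at z = 0. Lengths are in mm, angles in rad, forces in N, time in s.
With the tool pointing down it reaches from about 400 to 825 mm from the base axis. Payload 7 kg.
Tool frame: the origin (TCP) lies at the very end of the fingers, on their centre line; the grasp point (between the pads) lies 19 mm behind it; z points along the fingers, y is the line along which they close (so a half turn about z gives the same grasp; the last joint's range is limited). The gripper opens to 88 mm and grips with 3 to 60 N. Pads are 19 mm wide; open, the fingers measure 130 mm over their backs; the gripper's body (78 mm by 193 mm) begins 47 mm behind the grasp point.
Start: joints at [-0.849, 0.359, 0.012, 0, -1.224, -0.288], TCP at [283.689, -612.467, 226.561] pointing down, gripper open.
Joint ranges: [-3.07, 3.07], [-1.43, 2.12], [-1.02, 1.25], [-3.03, 1.67], [-3.05, -0], [-3.03, 3.03]. Speed limits (rad/s): [2.39, 2.39, 3.01, 3.14, 3.14, 3.14].

### API

Orientations are given as a rotation vector (axis times angle).
In Python, from bench import arm gives the robot as it stands.
- The arm moves only by the tool carry_out, never from a script. Its arguments are lists of equal length, an entry for each row: "linear": the shift along the tool's x, y, z as a fraction of full scale, a list of three; "rot": the turn, a rotation vector about the tool's x, y, z as a fraction of full scale, a list of three; "fingers": the closure, from 0 (fully open) to 1 (shut). A call has 1 to 12 rows; each row shifts and turns the commanded pose from where the row before left it, along the tool's axes as they then stand; what a row does not reach is not made up. Full scale, the value 1, is 0.025 m for a shift and 180 degrees for a turn. A row lasts 1/12 s, in which the tool goes at most 41.7 mm and 7.16 degrees, less where a joint would pass 70% of its speed; a pose out of reach is approached as far as the arm can. A call with a number of a shift or a turn outside -1 to 1 is refused whole. A call with a gripper value outside its range is refused whole. The fingers move at their own pace and stop on an object; "squeeze" is the grip in N (left out, the last holds). Time passes only in rows, so rows that do not move let the fingers close. It gives the time, the measured TCP pose, the force, the opening and the grip force at its end, in the units of the state.
- arm.state(): the state, without advancing time (a new reading comes with each control period).
- arm.snapshot(name): name is "scene" or "top"; returns a dict with "color" (480x640x3 uint8, red, green, blue), "z_map" (480x640 float32, mm along the optical axis (not along the pixel's ray), 0 where there is no reading), "mtx" (3x3 intrinsics, pixels), "world_from_camera" (4x4, takes a point from camera to world coordinates). Camera axes: x right, y down, z forward; pixel columns grow to the right and rows downward; lengths in mm; the calibration is good to about 2 mm. A picture is of the moment at which its call begins.
- arm.job_done(): hands the job in; it is judged then, once.
Trained networks look in the newest picture that a camera, given by its name, has taken for a name from the list of things; names that differ only in an ending like _2 or _b are one class to them, and where a whole thing is asked for, a point or a joint stands for the part that bears it (a point fixed in the world has none). Each returns a list of dicts, best first, with "score" (0 to 1); they miss things now and then, are a little off and sometimes report something else, mostly with a low value. They report only what shows in the picture. A call takes as long as a camera call. They do not tell look-alikes from the thing itself.
- arm.find_in(camera, query): "location" ([column, row] in pixels, amid what is visible of it).
- arm.outline_of(camera, query): "mask" (480x640 bool, what is visible of it) and "location" ([column, row] in pixels, amid what is visible of it).
- arm.tip_of(camera, query): "location" ([column, row] in pixels: a listed point, or the origin of a listed thing).
The state is a dict: "t": time; "qpos": joint angles; "qd": joint speeds; "effort": joint torques, N m; "tool_pos": TCP position; "tcp_rot": TCP orientation; "ft_force": force on the tool from outside, world axes, zero at the start; "ft_torque": the same for the moment, N m; "opening": finger opening in mm; "grip_force": force on a finger pad.
Only numpy, scipy, OpenCV 4.12 (cv2) and the standard library are available. Lean on these libraries where they do the work, as an engineer would, in place of code of your own. Each camera call takes 0.05 s, during which the arm holds its last target. There are 200 camera calls.

## Working session

There is one attempt and no reset: what is moved stays moved. The work goes in short steps, Python scripts to look and compute and a tool call to move; the robot and the scene stay as the last step left them, time stands still between calls to the robot, and variables do not carry over. Pictures are saved under pics/ and viewed, at most 10 in all, crops included, and the job is handed in when it is done.

Besides the shell and the picture viewer there is one more tool, called after "Emit:" in YAML: its name, and indented under it one key for each argument. carry_out: Moves the arm, as the interface text tells. Its arguments: {"type":"object","properties":{"linear":{"type":"array"},"rot":{"type":"array"},"fingers":{"type":"array"},"squeeze":{"type":"number"}},"required":["linear","rot","fingers"]}

```bash
mkdir -p pics
cat > h.py <<'E'
import numpy as np, cv2
from bench import arm
def world(s,px,r=2):
    u,v=[int(round(a)) for a in px]
    z=s["z_map"][max(0,v-r):v+r+1,max(0,u-r):u+r+1]; z=z[z>0]; z=np.median(z)
    K=s["mtx"];p=np.array([(px[0]-K[0,2])/K[0,0]*z,(px[1]-K[1,2])/K[1,1]*z,z,1])
    return (s["world_from_camera"]@p)[:3]
def cloud(s):
    K=s["mtx"];z=s["z_map"];v,u=np.mgrid[:480,:640]
    p=np.stack([(u-K[0,2])/K[0,0]*z,(v-K[1,2])/K[1,1]*z,z,np.ones_like(z)],-1)
    return (p@s["world_from_camera"].T)[...,:3]
E
python3 - <<'E'
from h import *
st=arm.state(); print({k:np.round(v,3) for k,v in st.items()})
for c in("scene","top"):
    s=arm.snapshot(c); cv2.imwrite(f"pics/{c}1.png",s["color"][...,::-1])
    print(c,np.round(s["world_from_camera"],2).tolist(),s["mtx"][0,0])
    for q in["rest_1","return_tray","check_plate","vial_tan","vial_red","big_bottle","green_vial","purple_carton"]:
        for d in arm.tip_of(c,q)[:5]: print(q,round(d["score"],2),np.round(d["location"]),np.round(world(s,d["location"])))
    for k in range(4):
        for d in arm.tip_of(c,f"rest_1_foot{k}")[:4]: print("foot",k,round(d["score"],2),np.round(d["location"]),np.round(world(s,d["location"])))
E
```

```text
{'t': np.float64(0.0), 'qpos': array([-0.849,  0.359,  0.011, -0.   , -1.224, -0.288]), 'qd': array([0.001, 0.   , 0.001, 0.002, 0.002, 0.001]), 'effort': array([-4.0000e-03, -5.8272e+01,  2.9306e+01,  6.9970e+00,  7.0000e-03,
       -0.0000e+00]), 'tool_pos': array([ 283.478, -612.022,  225.599]), 'tcp_rot': array([ 6.760e-01, -3.068e+00, -3.000e-03]), 'ft_force': array([ 0.08 , -0.407, -0.627]), 'ft_torque': array([0.002, 0.02 , 0.001]), 'grip_force': np.float64(0.0), 'opening': np.float64(87.85)}
scene [[-0.71, -0.5, 0.5, 48.46], [-0.71, 0.48, -0.52, 667.19], [0.02, -0.72, -0.69, 817.28], [0.0, 0.0, 0.0, 1.0]] 461.7123975211928
rest_1 0.95 [185. 409.] [486. 548.  33.]
rest_1 0.93 [410. 229.] [ 496. -133.   37.]
rest_1 0.91 [368. 249.] [523.   4.  39.]
rest_1 0.69 [324. 274.] [538. 139.  38.]
return_tray 0.61 [259. 348.] [508. 361.   3.]
check_plate 0.7 [368. 261.] [498.  28.  31.]
vial_tan 0.61 [301. 251.] [632. 121.  33.]
vial_red 0.58 [358. 219.] [621. -73.  27.]
big_bottle 0.69 [453. 202.] [ 488. -322.   22.]
green_vial 0.91 [389. 180.] [ 679. -278.   19.]
purple_carton 0.6 [22
[... 575 characters left out ...]
71], [-0.01, -0.15, -0.99, 1254.06], [0.0, 0.0, 0.0, 1.0]] 499.31430795715687
rest_1 0.92 [417. 278.] [ 504. -144.   38.]
rest_1 0.87 [302. 259.] [544. 138.  41.]
rest_1 0.84 [141. 269.] [509. 535.  26.]
rest_1 0.74 [361. 269.] [521.  -4.  67.]
rest_1 0.56 [218. 270.] [514. 350.   3.]
return_tray 0.92 [218. 270.] [515. 349.   3.]
check_plate 0.94 [359. 270.] [521.  -3.  41.]
vial_tan 0.65 [318. 221.] [636. 102.  55.]
vial_red 0.69 [420. 278.] [ 504. -151.   38.]
vial_red 0.55 [390. 233.] [615. -77.  30.]
big_bottle 0.7 [498. 278.] [ 504. -321.   93.]
big_bottle 0.51 [421. 276.] [ 507. -148.   59.]
green_vial 0.74 [473. 207.] [ 680. -279.   54.]
purple_carton 0.56 [230. 205.] [663. 312.  85.]
```

```bash
ls pics
```

```text
scene1.png
top1.png
```

View pics/scene1.png

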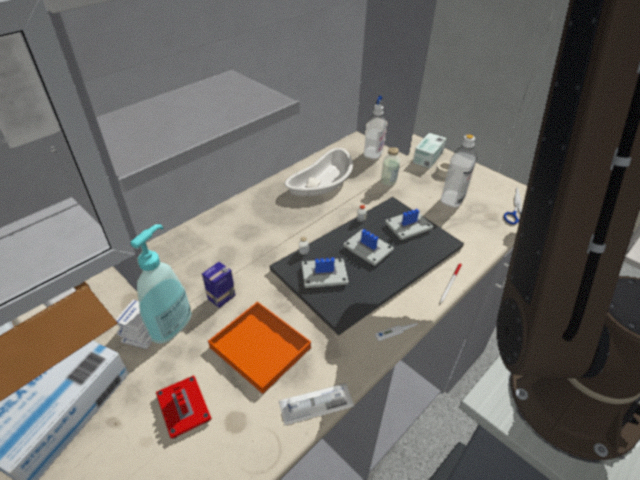

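View pics/top1.png

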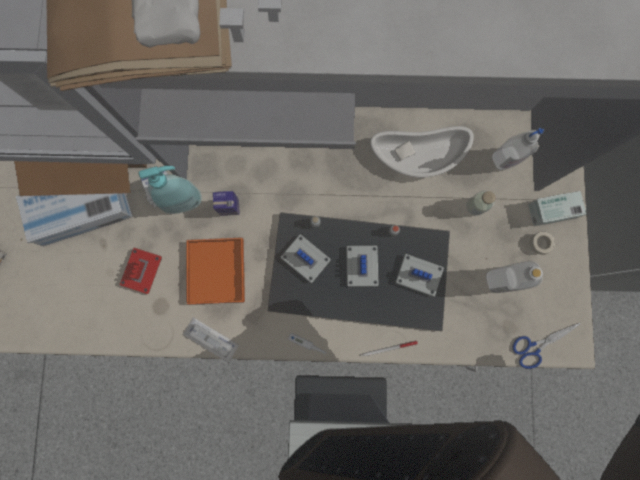

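Scene: the red look-alike is at top px (141,270). The three blue-grip rests on the dark plate are at (305,258), (363,266) and (420,274), and the orange tray is at (215,271). Next I'll measure their poses.

```bash
cat > m.py <<'E'
from h import *
def rests(s,draw=None):
    P=cloud(s); c=s["color"].astype(int); out=[]
    blue=((c[...,2]-c[...,0]>50)&(P[...,0]>400)&(P[...,0]<640)&(abs(P[...,1])<230)&(P[...,2]>40)&(P[...,2]<90)).astype(np.uint8)
    n,l,stt,cen=cv2.connectedComponentsWithStats(blue)
    for i in range(1,n):
        if stt[i,4]<25: continue
        g=P[l==i]; gc=np.median(g,0)
        m=(np.hypot(P[...,0]-gc[0],P[...,1]-gc[1])<70)&(P[...,2]>32)&(P[...,2]<46)&(c.min(-1)>95)
        q=P[m]; (x,y),(w,h),a=cv2.minAreaRect(np.concatenate([q[:,:2],g[g[:,2]<60][:,:2]]).astype(np.float32))
        a=np.deg2rad(a)+(0 if w>h else np.pi/2)
        ga=cv2.fitLine(g[:,:2].astype(np.float32),cv2.DIST_L2,0,.01,.01).ravel()
        out.append(dict(grip=gc,c=(x,y),dim=(w,h),yaw=np.degrees(a)%180,gyaw=np.degrees(np.arctan2(ga[1],ga[0]))%180,z=np.median(q[:,2])))
    return out
E
python3 - <<'E'
from m import *
for c in("top","scene"):
    s=arm.snapshot(c)
    for r in rests(s): print(c,{k:np.round(v,1) for k,v in r.items()})
    P=cloud(s);cc=s["color"].astype(int)
    o=(cc[...,0]-cc[...,2]>120)&(cc[...,1]>50)&(P[...,2]<40)&(abs(P[...,1]-350)<110)&(P[...,0]>400)&(P[...,0]<640)
    o=cv2.morphologyEx(o.astype(np.uint8),cv2.MORPH_OPEN,np.ones((3,3)))>0
    print("tray",cv2.minAreaRect(P[o][:,:2].astype(np.float32)))
    d=(cc.max(-1)<75)&(abs(P[...,2]-20)<8)&(abs(P[...,1])<260)&(P[...,0]>350)&(P[...,0]<680)
    d=cv2.morphologyEx(d.astype(np.uint8),cv2.MORPH_OPEN,np.ones((3,3)))>0
    print("plate",cv2.minAreaRect(P[d][:,:2].astype(np.float32)),np.median(P[d][:,2]))
    if c=="top": cv2.imwrite("pics/crop.png",cv2.resize(s["color"][200:340,260:460,::-1],(800,560),interpolation=cv2.INTER_CUBIC))
E
```

```text
top {'grip': array([545.7, 129.6,  73.2]), 'c': array([546.7, 129.7]), 'dim': array([99.3, 75.3]), 'yaw': np.float64(52.2), 'gyaw': np.float32(52.0), 'z': np.float64(37.2)}
top {'grip': array([532.3,  -9.1,  72.2]), 'c': array([532.6,  -9.7]), 'dim': array([98.8, 75.4]), 'yaw': np.float64(2.3), 'gyaw': np.float32(1.8), 'z': np.float64(37.4)}
top {'grip': array([ 513.1, -148.4,   73.8]), 'c': array([ 513.5, -149.8]), 'dim': array([98.6, 76. ]), 'yaw': np.float64(72.0), 'gyaw': np.float32(72.5), 'z': np.float64(37.1)}
tray ((0.0, 0.0), (0.0, 0.0), 0.0)
plate ((520.434326171875, -3.7149505615234375), (429.27667236328125, 246.2628936767578), 85.2005386352539) 19.191178974685954
scene {'grip': array([ 509.6, -143.9,   63.2]), 'c': array([ 510.9, -146.8]), 'dim': array([103.2,  79.8]), 'yaw': np.float64(70.2), 'gyaw': np.float32(72.7), 'z': np.float64(36.6)}
scene {'grip': array([527.3,  -2.5,  63.3]), 'c': array([530.7,  -6.8]), 'dim': array([101.4,  78.9]), 'yaw': np.float64(2.7), 'gyaw': np.float32(2.5), 'z': np.float64(36.8)}
scene {'grip': array([543.1, 134.8,  62.2]), 'c': array([545. , 132.9]), 'dim': array([99.6, 77.9]), 'yaw': np.float64(52.1), 'gyaw': np.float32(52.1), 'z': np.float64(36.9)}
tray ((509.8493957519531, 358.9964294433594), (159.82403564453125, 137.3322296142578), 4.189957618713379)
plate ((517.2573852539062, 0.27783203125), (428.58868408203125, 245.32595825195312), 85.21613311767578) 18.908614773570207
```

View pics/crop.png

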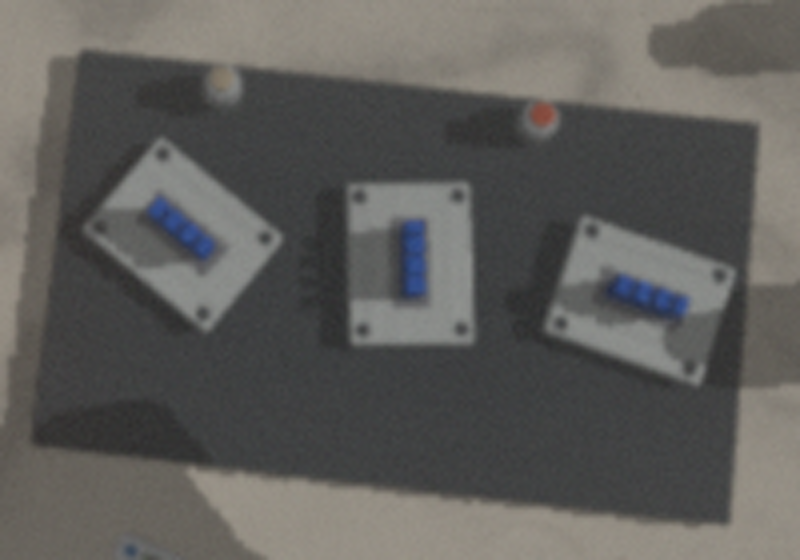

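The three candidates on the plate all have blue grips, and the red one at (141,270) lies off the plate, so it isn't meant. I'll turn the tool so its y lies along world x and raise it, then go to the right-hand rest.

Emit:
carry_out:
  linear:
    - [0,0,-0.25]
    - [0,0,-0.25]
    - [0,0,-0.25]
    - [0,0,-0.25]
    - [0,0,-0.25]
    - [0,0,-0.25]
    - [0,0,-0.25]
    - [0,0,-0.25]
    - [0,0,0]
    - [0,0,0]
    - [0,0,0]
  rot:
    - [0,0,-0.0362]
    - [0,0,-0.0362]
    - [0,0,-0.0362]
    - [0,0,-0.0362]
    - [0,0,-0.0362]
    - [0,0,-0.0362]
    - [0,0,-0.0362]
    - [0,0,-0.0362]
    - [0,0,-0.0362]
    - [0,0,-0.0362]
    - [0,0,0]
  fingers: [1,1,1,1,1,1,1,1,1,1,1]
  squeeze: 10

```text
t: 2.32
tool_pos: [283.7, -612.5, 276.7]
tcp_rot: [-2.227, 2.215, -0.0]
ft_force: [-0.1, -0.2, -0.3]
opening: 19.7
grip_force: 0.0
```

Emit:
carry_out:
  linear:
    - [-0.825,-0.505,0]
    - [-0.825,-0.505,0]
    - [-0.825,-0.505,0]
    - [-0.825,-0.505,0]
    - [-0.825,-0.505,0]
    - [-0.825,-0.505,0]
    - [-0.825,-0.505,0]
    - [-0.825,-0.505,0]
    - [-0.825,-0.505,0]
    - [-0.825,-0.505,0]
    - [-0.825,-0.505,0]
    - [-0.825,-0.505,0]
  rot:
    - [0,0,0]
    - [0,0,0]
    - [0,0,0]
    - [0,0,0]
    - [0,0,0]
    - [0,0,0]
    - [0,0,0]
    - [0,0,0]
    - [0,0,0]
    - [0,0,0]
    - [0,0,0]
    - [0,0,0]
  fingers: [1,1,1,1,1,1,1,1,1,1,1,1]

```text
t: 3.32
tool_pos: [435.6, -363.8, 276.7]
tcp_rot: [-2.217, 2.226, -0.0]
ft_force: [0.6, 0.5, -0.7]
opening: 0.5
grip_force: 0.0
```

Emit:
carry_out:
  linear:
    - [-0.825,-0.505,0]
    - [-0.825,-0.505,0]
    - [-0.825,-0.505,0]
    - [-0.825,-0.505,0]
    - [-0.825,-0.505,0]
    - [-0.825,-0.505,0]
    - [-0.825,-0.505,0]
    - [-0.825,-0.505,0]
    - [0,0,0.9]
    - [0,0,0.9]
    - [0,0,0.9]
    - [0,0,0.9]
  rot:
    - [0,0,0]
    - [0,0,0]
    - [0,0,0]
    - [0,0,0]
    - [0,0,0]
    - [0,0,0]
    - [0,0,0]
    - [0,0,0]
    - [0,0,0]
    - [0,0,0]
    - [0,0,0]
    - [0,0,0]
  fingers: [1,1,1,1,1,1,1,1,1,1,1,1]

```text
t: 4.32
tool_pos: [536.1, -199.6, 185.7]
tcp_rot: [-2.217, 2.225, -0.0]
ft_force: [0.3, -0.2, 0.4]
opening: 0.4
grip_force: 0.0
```

Emit:
carry_out:
  linear:
    - [0,0,0.9]
    - [0,0,0.9]
    - [0,0,0.9]
    - [0,0,0.9]
    - [0,0,0.9]
    - [0,0,0.5]
    - [0,0,0.5]
    - [0,0,0.3]
    - [0,0,0]
  rot:
    - [0,0,0]
    - [0,0,0]
    - [0,0,0]
    - [0,0,0]
    - [0,0,0]
    - [0,0,0]
    - [0,0,0]
    - [0,0,0]
    - [0,0,0]
  fingers: [1,1,1,1,1,1,1,1,1]

```text
t: 5.07
tool_pos: [535.0, -199.8, 39.9]
tcp_rot: [2.217, -2.223, -0.003]
ft_force: [0.1, 0.8, 0.3]
opening: 0.6
grip_force: 0.0
```

Emit:
carry_out:
  linear:
    - [0,0,0.08]
    - [0,0,0.08]
    - [0,0,0.05]
    - [0,0,0]
  rot:
    - [0,0,0]
    - [0,0,0]
    - [0,0,0]
    - [0,0,0]
  fingers: [1,1,1,1]

```text
t: 5.4
tool_pos: [537.2, -200.1, 38.0]
tcp_rot: [-2.221, 2.22, -0.003]
ft_force: [-1.6, 1.3, 8.5]
opening: 0.5
grip_force: 4.2
```

Emit:
carry_out:
  linear:
    - [0,0,-0.5]
    - [-0.19,0.77,0]
    - [-0.19,0.77,0]
    - [-0.19,0.77,0]
    - [-0.19,0.77,0]
    - [0,0,0.3]
    - [0,0,0.1]
    - [0,0,0.1]
    - [0,0,0]
  rot:
    - [0,0,0]
    - [0,0,0]
    - [0,0,0]
    - [0,0,0]
    - [0,0,0]
    - [0,0,0]
    - [0,0,0]
    - [0,0,0]
    - [0,0,0]
  fingers: [1,1,1,1,1,1,1,1,1]

```text
t: 6.15
tool_pos: [459.9, -181.0, 36.2]
tcp_rot: [-2.222, 2.221, -0.0]
ft_force: [-0.3, -0.0, 0.8]
opening: 0.7
grip_force: 0.3
```

Emit:
carry_out:
  linear:
    - [0,0,-0.5]
    - [-0.84,-0.29,0]
    - [-0.84,-0.29,0]
    - [-0.84,-0.29,0]
    - [-0.84,-0.29,0]
    - [0,0,0.3]
    - [0,0,0.1]
    - [0,0,0.1]
    - [0,0,0]
  rot:
    - [0,0,0]
    - [0,0,0]
    - [0,0,0]
    - [0,0,0]
    - [0,0,0]
    - [0,0,0]
    - [0,0,0]
    - [0,0,0]
    - [0,0,0]
  fingers: [1,1,1,1,1,1,1,1,1]

```text
t: 6.9
tool_pos: [489.1, -96.2, 37.9]
tcp_rot: [-2.221, 2.22, -0.001]
ft_force: [-7.5, 13.3, 23.8]
opening: 0.6
grip_force: 11.7
```

Emit:
carry_out:
  linear:
    - [0,0,-0.5]
    - [0.19,-0.77,0]
    - [0.19,-0.77,0]
    - [0.19,-0.77,0]
    - [0.19,-0.77,0]
    - [0,0,0.3]
    - [0,0,0.1]
    - [0,0,0.1]
    - [0,0,0]
  rot:
    - [0,0,0]
    - [0,0,0]
    - [0,0,0]
    - [0,0,0]
    - [0,0,0]
    - [0,0,0]
    - [0,0,0]
    - [0,0,0]
    - [0,0,0]
  fingers: [1,1,1,1,1,1,1,1,1]

```text
t: 7.65
tool_pos: [566.1, -116.7, 37.7]
tcp_rot: [-2.222, 2.22, -0.004]
ft_force: [-1.2, -2.3, 13.5]
opening: 0.4
grip_force: 6.9
```

The corner at (460,-181) gave way under 0.8 N, while the other three on this rest resisted. I'll go back and press it to its stop, then take a picture while it's held down.

Emit:
carry_out:
  linear:
    - [0,0,-1]
    - [0,0,-1]
    - [0.516,0.85,0]
    - [0.516,0.85,0]
    - [0.516,0.85,0]
    - [0.516,0.85,0]
    - [0.516,0.85,0]
    - [0,0,1]
    - [0,0,0.7]
    - [0,0,0.2]
    - [0,0,0.1]
    - [0,0,0]
  rot:
    - [0,0,0]
    - [0,0,0]
    - [0,0,0]
    - [0,0,0]
    - [0,0,0]
    - [0,0,0]
    - [0,0,0]
    - [0,0,0]
    - [0,0,0]
    - [0,0,0]
    - [0,0,0]
    - [0,0,0]
  fingers: [1,1,1,1,1,1,1,1,1,1,1,1]

```text
t: 8.65
tool_pos: [458.1, -180.5, 36.1]
tcp_rot: [2.221, -2.22, -0.002]
ft_force: [-0.4, 0.3, 0.6]
opening: 0.5
grip_force: 0.4
```

Emit:
carry_out:
  linear:
    - [0,0,0.06]
    - [0,0,0.06]
    - [0,0,0]
  rot:
    - [0,0,0]
    - [0,0,0]
    - [0,0,0]
  fingers: [1,1,1]

```text
t: 8.9
tool_pos: [459.4, -180.5, 34.2]
tcp_rot: [-2.222, 2.22, -0.001]
ft_force: [-2.9, 0.7, 8.0]
opening: 0.2
grip_force: 3.6
```

Emit:
carry_out:
  linear:
    - [0,0,0.06]
    - [0,0,0.04]
    - [0,0,0]
    - [0,0,0]
  rot:
    - [0,0,0]
    - [0,0,0]
    - [0,0,0]
    - [0,0,0]
  fingers: [1,1,1,1]

```text
t: 9.23
tool_pos: [459.5, -180.5, 33.6]
tcp_rot: [-2.223, 2.219, -0.003]
ft_force: [-10.1, 4.2, 30.0]
opening: 0.5
grip_force: 15.2
```

Run:
```python
from h import *
s=arm.snapshot("scene"); cv2.imwrite("pics/press.png",cv2.resize(s["color"][170:290,330:490,::-1],(800,600),interpolation=cv2.INTER_CUBIC))
st=arm.state();print(st["tool_pos"],st["ft_force"])
```

```text
[ 459.43302544 -180.53906524   33.58261097] [-9.91771115  4.67064287 30.32589032]
```

View pics/press.png

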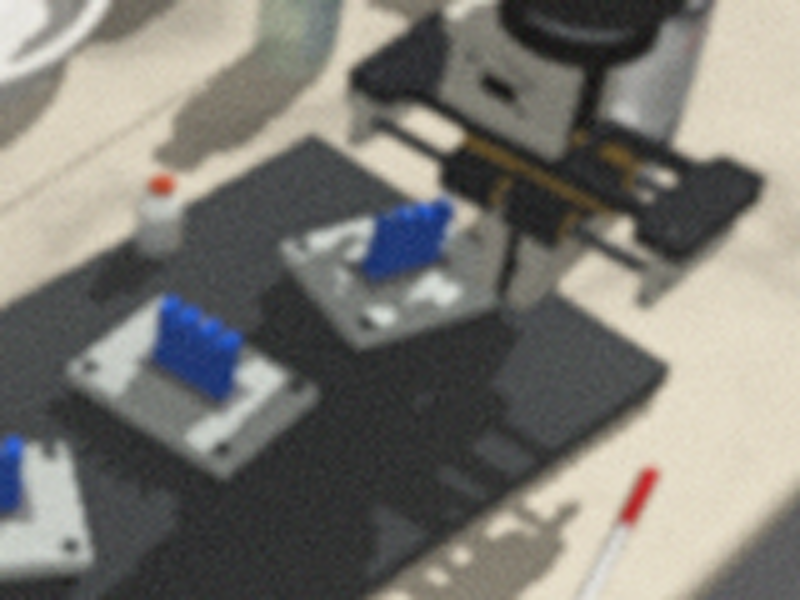

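The picture shows the right-hand rest (grip at about (405,240) in the crop) tilted under the fingers. It was pressed to its stop at z≈34 mm against 30 N. I'll let go and re-measure it.

Emit:
carry_out:
  linear:
    - [0,0,-1]
    - [0,0,-1]
    - [0,0.5,-1]
    - [0,0,-1]
    - [0,0,-1]
    - [0,0,0]
  rot:
    - [0,0,0]
    - [0,0,0]
    - [0,0,0]
    - [0,0,0.0333]
    - [0,0,0.0333]
    - [0,0,0.0333]
  fingers: [1,1,0.3,0.3,0.3,0.3]

```text
t: 9.78
tool_pos: [449.5, -180.8, 161.5]
tcp_rot: [-1.839, 2.539, -0.01]
ft_force: [1.7, 0.8, 0.1]
opening: 21.5
grip_force: 0.0
```

Run:
```python
from m import *
for c in("top","scene"):
    s=arm.snapshot(c)
    for r in rests(s): print(c,{k:np.round(v,1) for k,v in r.items()})
st=arm.state();print(st["t"],st["tool_pos"],st["tcp_rot"],st["ft_force"],st["opening"])
```

```text
top {'grip': array([545.7, 129.7,  73. ]), 'c': array([546.7, 130. ]), 'dim': array([100. ,  75.9]), 'yaw': np.float64(52.0), 'gyaw': np.float32(51.1), 'z': np.float64(37.0)}
scene {'grip': array([ 510. , -143. ,   63.2]), 'c': array([ 512.2, -146.1]), 'dim': array([101.9,  78.5]), 'yaw': np.float64(71.6), 'gyaw': np.float32(72.1), 'z': np.float64(36.7)}
scene {'grip': array([527.4,  -2.6,  62.7]), 'c': array([531. ,  -6.3]), 'dim': array([101.9,  78.2]), 'yaw': np.float64(2.9), 'gyaw': np.float32(3.3), 'z': np.float64(36.7)}
scene {'grip': array([542.9, 135.5,  62.9]), 'c': array([545.5, 132.8]), 'dim': array([100.2,  79.3]), 'yaw': np.float64(51.0), 'gyaw': np.float32(52.8), 'z': np.float64(37.0)}
9.8833 [ 447.3353683  -180.26236426  157.53063081] [-1.84333965  2.53978084 -0.0035565 ] [-0.55668199 -0.94543766 -0.11536313] 29.39241219036557
```

Emit:
carry_out:
  linear:
    - [-0.684,-0.69,0]
    - [-0.684,-0.69,0]
    - [-0.684,-0.69,0]
    - [0,0,0.95]
    - [0,0,0.95]
    - [0,0,0.95]
    - [0,0,0.95]
    - [0,0,0.5]
    - [0,0,0.22]
    - [0,0,0]
  rot:
    - [0,0,0]
    - [0,0,0]
    - [0,0,0]
    - [0,0,0]
    - [0,0,0]
    - [0,0,0]
    - [0,0,0]
    - [0,0,0]
    - [0,0,0]
    - [0,0,0]
  fingers: [0.3,0.3,0.3,0.3,0.3,0.3,0.3,0.3,0.3,0.3]

```text
t: 10.72
tool_pos: [510.1, -147.6, 40.9]
tcp_rot: [1.849, -2.536, -0.003]
ft_force: [-0.2, 0.3, -0.3]
opening: 61.4
grip_force: 0.0
```

Emit:
carry_out:
  linear:
    - [0,0,0]
    - [0,0,0]
    - [0,0,0]
    - [0,0,0]
    - [0,0,0]
    - [0,0,0]
    - [0,0,0]
    - [0,0,0]
    - [0,0,0]
    - [0,0,0]
  rot:
    - [0,0,0]
    - [0,0,0]
    - [0,0,0]
    - [0,0,0]
    - [0,0,0]
    - [0,0,0]
    - [0,0,0]
    - [0,0,0]
    - [0,0,0]
    - [0,0,0]
  fingers: [1,1,1,1,1,1,1,1,1,1]
  squeeze: 30

```text
t: 11.55
tool_pos: [511.4, -147.6, 42.9]
tcp_rot: [-1.847, 2.541, -0.0]
ft_force: [-0.6, -0.2, 2.3]
opening: 12.2
grip_force: 30.0
```

Emit:
carry_out:
  linear:
    - [0,0,-0.5]
    - [0,0,-0.8]
    - [0,0,-0.9]
    - [0,0,-0.9]
    - [0,0,-0.9]
    - [0,0,0]
    - [0,0,0]
    - [0,0,0]
    - [0,0,0]
    - [0,0,0]
    - [0,0,0]
    - [0,0,0]
  rot:
    - [0,0,0]
    - [0,0,0]
    - [0,0,0.0377]
    - [0,0,0.0377]
    - [0,0,0.0377]
    - [0,0,0.0377]
    - [0,0,0.0377]
    - [0,0,0.0377]
    - [0,0,0.0377]
    - [0,0,0.0377]
    - [0,0,0.0377]
    - [0,0,0.0377]
  fingers: [1,1,1,1,1,1,1,1,1,1,1,1]

```text
t: 12.55
tool_pos: [510.9, -147.5, 142.3]
tcp_rot: [0.105, -3.139, -0.0]
ft_force: [-0.5, 0.4, -1.7]
opening: 11.5
grip_force: 30.0
```

Emit:
carry_out:
  linear:
    - [0,0,0]
  rot:
    - [0,0,0]
  fingers: [1]

```text
t: 12.63
tool_pos: [510.9, -147.5, 142.3]
tcp_rot: [0.105, -3.139, -0.0]
ft_force: [0.6, -0.0, -2.1]
opening: 12.1
grip_force: 30.0
```

Emit:
carry_out:
  linear:
    - [-0.061,0.916,0]
    - [-0.061,0.916,0]
    - [-0.061,0.916,0]
    - [-0.061,0.916,0]
    - [-0.061,0.916,0]
    - [-0.061,0.916,0]
    - [-0.061,0.916,0]
    - [-0.061,0.916,0]
    - [-0.061,0.916,0]
    - [-0.061,0.916,0]
    - [-0.061,0.916,0]
    - [-0.061,0.916,0]
  rot:
    - [0,0,0]
    - [0,0,0]
    - [0,0,0]
    - [0,0,0]
    - [0,0,0]
    - [0,0,0]
    - [0,0,0]
    - [0,0,0]
    - [0,0,0]
    - [0,0,0]
    - [0,0,0]
    - [0,0,0]
  fingers: [1,1,1,1,1,1,1,1,1,1,1,1]

```text
t: 13.63
tool_pos: [509.2, 128.9, 142.6]
tcp_rot: [0.122, -3.139, 0.0]
ft_force: [0.5, -0.2, -1.7]
opening: 12.1
grip_force: 30.0
```

Run:
```python
from m import *
for c in("top","scene"):
    s=arm.snapshot(c)
    P=cloud(s);cc=s["color"].astype(int)
    o=(cc[...,0]-cc[...,2]>70)&(cc[...,0]>1.7*cc[...,1])&(P[...,2]<40)&(abs(P[...,1]-350)<110)&(P[...,0]>400)&(P[...,0]<640)
    o=cv2.morphologyEx(o.astype(np.uint8),cv2.MORPH_OPEN,np.ones((3,3)))>0
    print(c,"tray",o.sum(),cv2.minAreaRect(P[o][:,:2].astype(np.float32)))
    if c=="top": cv2.imwrite("pics/top2.png",s["color"][...,::-1])
st=arm.state();print(st["t"],st["tool_pos"],st["tcp_rot"],st["ft_force"],st["opening"])
```

```text
top tray 839 ((557.635498046875, 368.9941711425781), (59.174808502197266, 114.37406921386719), 6.885205268859863)
scene tray 4887 ((510.0565185546875, 351.4983825683594), (160.0028839111328, 152.50637817382812), 3.9812405109405518)
13.7333 [509.80871051 130.40773579 142.59949749] [-1.25021961e-01  3.13885036e+00  5.12146990e-04] [-0.05988241  0.1895147  -1.02799523] 11.48222154234234
```

View pics/top2.png

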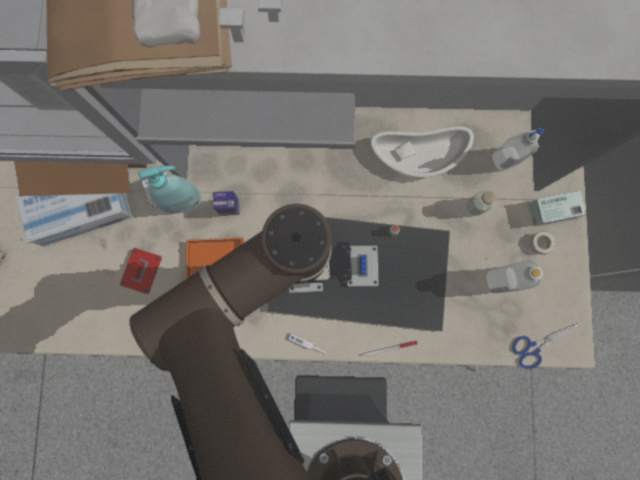

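Run:
```python
from m import *
s=arm.snapshot("top");P=cloud(s);c=cv2.cvtColor(s["color"],cv2.COLOR_RGB2HSV)
o=(c[...,0]<18)&(c[...,1]>150)&(P[...,2]<50)&(abs(P[...,1]-350)<110)&(P[...,0]>400)&(P[...,0]<640)
o=cv2.morphologyEx(o.astype(np.uint8),cv2.MORPH_OPEN,np.ones((3,3)))>0
q=P[o];print(o.sum(),cv2.minAreaRect(q[:,:2].astype(np.float32)),np.percentile(q,[1,50,99],axis=0).round(1).tolist())
for k in range(4):print([np.round(np.r_[s["color"][v,u],P[v,u]]).astype(int).tolist() for u,v in[[(190,270)],[(215,270)],[(240,270)],[(215,240)]][k]])
```

```text
912 ((556.2233276367188, 367.88397216796875), (65.00344848632812, 117.77995300292969), 6.003721237182617) [[521.8, 315.3, -2.5], [561.0, 384.1, 3.5], [586.9, 425.7, 23.8]]
[[107, 67, 47, 512, 420, 1]]
[[67, 59, 54, 466, 242, 556]]
[[76, 67, 61, 466, 205, 566]]
[[120, 74, 51, 588, 359, 15]]
```

The wrist hides the tray's near half, but the far rim still shows from (187,240) to (243,240). Combining the two cameras puts the tray centre near (509,355), with about 25 mm of room all round. Continuing.

Emit:
carry_out:
  linear:
    - [-0.071,0.897,0]
    - [-0.071,0.897,0]
    - [-0.071,0.897,0]
    - [-0.071,0.897,0]
    - [-0.071,0.897,0]
    - [-0.071,0.897,0]
    - [-0.071,0.897,0]
    - [-0.071,0.897,0]
    - [-0.071,0.897,0]
    - [-0.071,0.897,0]
    - [0,0,0]
    - [0,0,0]
  rot:
    - [0,0,0]
    - [0,0,0]
    - [0,0,0]
    - [0,0,0]
    - [0,0,0]
    - [0,0,0]
    - [0,0,0]
    - [0,0,0]
    - [0,0,0]
    - [0,0,0]
    - [0,0,0]
    - [0,0,0]
  fingers: [1,1,1,1,1,1,1,1,1,1,1,1]

```text
t: 14.78
tool_pos: [510.8, 352.7, 142.0]
tcp_rot: [0.119, -3.138, 0.001]
ft_force: [1.0, -0.1, -2.7]
opening: 11.8
grip_force: 30.0
```

Emit:
carry_out:
  linear:
    - [0,0,0.6]
    - [0,0,0.8]
    - [0,0,0.8]
    - [0,0,0.5]
    - [0,0,0.3]
    - [0,0,0]
  rot:
    - [0,0,0]
    - [0,0,0]
    - [0,0,0]
    - [0,0,0]
    - [0,0,0]
    - [0,0,0]
  fingers: [1,1,1,1,1,1]

```text
t: 15.28
tool_pos: [510.4, 350.7, 66.0]
tcp_rot: [0.114, -3.137, 0.004]
ft_force: [-0.4, -0.2, -1.4]
opening: 11.9
grip_force: 30.0
```

Run:
```python
from m import *
s=arm.snapshot("scene"); cv2.imwrite("pics/tray.png",cv2.resize(s["color"][260:420,180:360,::-1],(675,600),interpolation=cv2.INTER_CUBIC))
st=arm.state();print(st["t"],st["tool_pos"],st["tcp_rot"],st["ft_force"],st["opening"])
```

```text
15.3333 [510.96993601 351.52878383  67.34814181] [ 1.14317974e-01 -3.13847556e+00  2.05860039e-03] [ 0.30363146  0.99977055 -1.6585268 ] 11.622622665558756
```

View pics/tray.png

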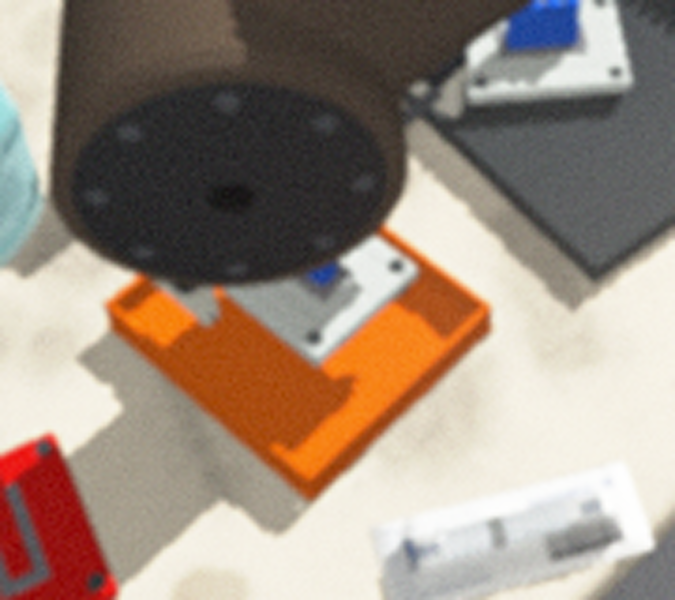

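The rest's visible edge, px (315,340) to (405,270) in the crop, lies inside the tray with room to spare. Lowering.

Emit:
carry_out:
  linear:
    - [0,0.12,0.6]
    - [0,0,0.4]
    - [0,0,0.3]
    - [0,0,0.1]
    - [0,0,0.1]
    - [0,0,0.06]
    - [0,0,0.06]
    - [0,0,0]
  rot:
    - [0,0,0]
    - [0,0,0]
    - [0,0,0]
    - [0,0,0]
    - [0,0,0]
    - [0,0,0]
    - [0,0,0]
    - [0,0,0]
  fingers: [1,1,1,1,1,1,1,1]

```text
t: 16.0
tool_pos: [510.9, 355.9, 27.4]
tcp_rot: [-0.114, 3.139, 0.0]
ft_force: [-0.5, 0.4, -1.3]
opening: 12.3
grip_force: 30.0
```

Emit:
carry_out:
  linear:
    - [0,0,0.04]
    - [0,0,0]
  rot:
    - [0,0,0]
    - [0,0,0]
  fingers: [1,1]

```text
t: 16.17
tool_pos: [511.0, 356.0, 27.0]
tcp_rot: [-0.115, 3.139, 0.001]
ft_force: [-0.6, -1.9, 1.8]
opening: 11.7
grip_force: 30.0
```

Emit:
carry_out:
  linear:
    - [0,0,0]
    - [0,0,0]
    - [0,0,0]
    - [0,0,0]
    - [0,0,0]
    - [0,0,0]
    - [0,0,-0.3]
    - [0,0,-0.6]
    - [0,0,-0.9]
    - [0,0,-0.9]
    - [0,0,-0.9]
    - [0,0,-0.9]
  rot:
    - [0,0,0]
    - [0,0,0]
    - [0,0,0]
    - [0,0,0]
    - [0,0,0]
    - [0,0,0]
    - [0,0,0]
    - [0,0,0]
    - [0,0,0]
    - [0,0,0]
    - [0,0,0]
    - [0,0,0]
  fingers: [0.5,0.5,0.5,0.5,0.5,0.5,0.5,0.5,0.5,0.5,0.5,0.5]

```text
t: 17.17
tool_pos: [510.8, 355.6, 140.5]
tcp_rot: [-0.114, 3.139, 0.0]
ft_force: [0.2, 0.3, -0.1]
opening: 43.6
grip_force: 0.0
```

Emit:
carry_out:
  linear:
    - [0,-0.9,-0.5]
    - [0,-0.9,-0.5]
    - [0,-0.9,-0.5]
    - [0,-0.9,-0.5]
    - [0,-0.9,0]
    - [0,-0.9,0]
    - [0,-0.9,0]
    - [0,-0.9,0]
    - [0,-0.9,0]
    - [0,-0.9,0]
    - [0,0,0]
    - [0,0,0]
  rot:
    - [0,0,0]
    - [0,0,0]
    - [0,0,0]
    - [0,0,0]
    - [0,0,0]
    - [0,0,0]
    - [0,0,0]
    - [0,0,0]
    - [0,0,0]
    - [0,0,0]
    - [0,0,0]
    - [0,0,0]
  fingers: [0.5,0.5,0.5,0.5,0.5,0.5,0.5,0.5,0.5,0.5,0.5,0.5]

```text
t: 18.17
tool_pos: [527.2, 130.3, 189.5]
tcp_rot: [-0.111, 3.139, 0.001]
ft_force: [-0.1, -0.3, 0.3]
opening: 43.6
grip_force: 0.0
```

Run:
```python
from m import *
s=arm.snapshot("scene"); cv2.imwrite("pics/end.png",s["color"][...,::-1])
st=arm.state();print(st["t"],st["tool_pos"],st["ft_force"],st["opening"])
```

```text
18.2167 [527.29830714 131.07184185 189.42040546] [-0.31596048  1.14466798 -0.56654389] 43.78960334946441
```

View pics/end.png

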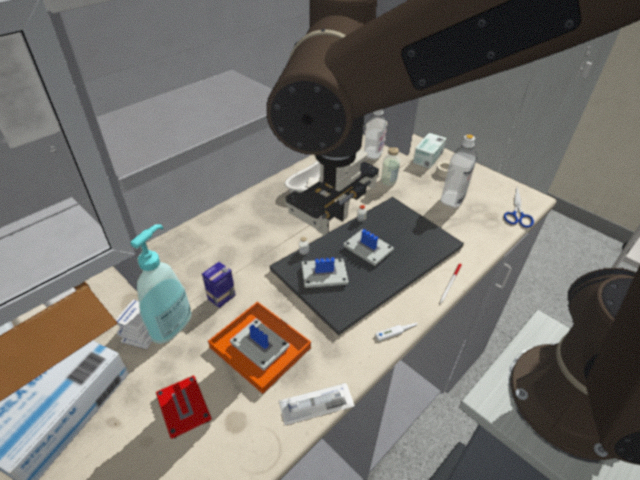

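The rest stands flat in the tray at (260,342). The two sound rests at (325,271) and (368,245), the vials, the bottle and the carton are all still in place, so I'm handing the job in.

```bash
python3 -c "
from bench import arm; print(arm.job_done())"
```

```text
the job is handed in; nothing more can be done
None
```

The rocking rest was the right-hand one: its corner nearest the robot went down about 4 mm to a stop, and the rest now stands released in the orange tray. The two sound rests were not touched, and the last picture shows the bystanders still standing. The job was handed in at about 18 s; no verdict came back.

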